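Load the centrifuge rotor in balance

TASK

Load the centrifuge rotor on the bench: stand the four lidded sample pots in its four buckets, one in each and down on the bucket's floor, so that the rotor is balanced, with the two wide pots directly opposite each other and the two narrow pots directly opposite each other. Keep the pots upright all the way, and leave the amber bottle and the open beaker where they stand.

Things in the scene. Friction and masses are not known exactly. Their poses are not given: they have to be found in the camera images.
- wide_1: wide, short screw-cap sample pot, milky plastic with a white lid; one of two alike, which may trade places. 64 mm tall: body 42 mm in diameter, the top 14 mm is the lid, 46 mm in diameter (good to grip). About 0.06 to 0.13 kg. Stands upright on the bench at the start. Origin: centre of its underside, z up along its axis.
- wide_2: wide, short screw-cap sample pot, milky plastic with a white lid; one of two alike, which may trade places. 64 mm tall: body 42 mm in diameter, the top 14 mm is the lid, 46 mm in diameter (good to grip). About 0.06 to 0.13 kg. Stands upright on the bench at the start. Origin: centre of its underside, z up along its axis.
- narrow_1: narrow, tall screw-cap sample pot, milky plastic with a white lid; one of two alike, which may trade places. 86 mm tall: body 30 mm in diameter, the top 14 mm is the lid, 34 mm in diameter (good to grip). About 0.05 to 0.1 kg. Stands upright on the bench at the start. Origin: centre of its underside, z up along its axis.
- narrow_2: narrow, tall screw-cap sample pot, milky plastic with a white lid; one of two alike, which may trade places. 86 mm tall: body 30 mm in diameter, the top 14 mm is the lid, 34 mm in diameter (good to grip). About 0.05 to 0.1 kg. Stands upright on the bench at the start. Origin: centre of its underside, z up along its axis.
- bucket_a: open round aluminium rotor bucket, fixed, empty: outside 66 mm across, inside 58, 34 tall, flat inner floor 6 mm above its underside. Faces bucket_c straight across the hub; axes 78 mm from the hub's, a quarter turn apart (110 mm). Rotor hub (38 mm tall, 52 across) and steel arms between buckets (28 tall) are fixed. Origin: centre of underside, on the bench; z up.
- bucket_b: open round aluminium rotor bucket, fixed, empty: outside 66 mm across, inside 58, 34 tall, flat inner floor 6 mm above its underside. Faces bucket_d straight across the hub; axes 78 mm from the hub's, a quarter turn apart (110 mm). Rotor hub (38 mm tall, 52 across) and steel arms between buckets (28 tall) are fixed. Origin: centre of underside, on the bench; z up.
- bucket_c: open round aluminium rotor bucket, fixed, empty: outside 66 mm across, inside 58, 34 tall, flat inner floor 6 mm above its underside. Faces bucket_a straight across the hub; axes 78 mm from the hub's, a quarter turn apart (110 mm). Rotor hub (38 mm tall, 52 across) and steel arms between buckets (28 tall) are fixed. Origin: centre of underside, on the bench; z up.
- bucket_d: open round aluminium rotor bucket, fixed, empty: outside 66 mm across, inside 58, 34 tall, flat inner floor 6 mm above its underside. Faces bucket_b straight across the hub; axes 78 mm from the hub's, a quarter turn apart (110 mm). Rotor hub (38 mm tall, 52 across) and steel arms between buckets (28 tall) are fixed. Origin: centre of underside, on the bench; z up.
- bottle: square amber reagent bottle, 46 x 46 mm, 100 mm tall, with a black cap; does not belong in the rotor, leave it alone. Loose, 0.22 kg. Origin: centre of its underside.
- beaker: open milky plastic beaker without a lid, 58 mm across the rim, 65 mm tall; does not belong in the rotor, leave it alone. Loose, 0.09 kg. Origin: centre of its underside.
Mind the look-alikes: they are no part of the job. Leave any green look-alike of the narrow_1 alone. Leave any red look-alike of the narrow_2 alone.

How it is judged:
By the outcome, as a careful person would: the job done as asked, in the order asked, and still so for the second after the job is handed in, with the robot touching nothing.
It also fails if it takes over 102 s, if anything falls off the work surface, if the arm or the gripper's body presses on something with over 40 N, if the wrist force passes 120 N, or if a joint passes its speed limit or range.

ROBOT

A 7-joint arm with a two-finger parallel gripper is mounted at the origin on the work surface. World frame = base frame: x ahead of the robot, y to its left, z up, the work surface at z = 0. Lengths are in mm, angles in rad, forces in N, time in s.
With the tool pointing down it reaches from about 400 to 850 mm from the base axis. Payload 10.4 kg.
Tool frame: the origin (TCP) lies between the finger pads; the fingertips stand 8 mm ahead of it and the grasp point (between the pads) lies 11 mm behind it; z points along the fingers, y is the direction in which the jaws open and shut (so a half turn about z gives the same grasp; the last joint's range is limited). The gripper opens to 87 mm and grips with 3 to 60 N. Pads are 19 mm wide; open, the fingers measure 117 mm over their backs; the gripper's body (75 mm by 190 mm) begins 51 mm behind the grasp point.
Start: joints at [-1.236, 0.332, -0.065, 1.46, 0.022, 1.35, -0.088], TCP at [218.872, 585.445, 230.576] pointing down, gripper open.
Joint ranges: [-2.6, 2.6], [-0.5, 2.12], [-1.47, 1.34], [0.16, 2.42], [-1.27, 4.41], [0.06, 2.06], [-2.6, 2.6]. Speed limits (rad/s): [2.22, 2.22, 2.79, 2.79, 3.14, 3.14, 3.14].

INTERFACE

Orientations are given as a unit quaternion [x, y, z, w].
In Python, from cell import env gives the robot as it stands. The module is installed in compiled form; this text tells all that it offers. Calls block until the motion is done:
- env.move_ptp(position, orientation): joint-space move of the TCP to a pose.
- env.line_to(position, feed=150, ori=None, stop_force=None): straight line of the TCP; ori=None keeps the orientation; feed is the mean speed in mm/s. With stop_force (N) it stops when the force on the tool has changed by that much, and returns True; else False.
- env.set_joints(angles): joint-space move.
- env.grip(opening): finger opening in mm; the grip force is fixed at half the most; returns when the fingers have stopped.
- env.dwell(seconds).
- env.inverse_kinematics(position, orientation): joint angles nearest the present ones, or None.
- env.snapshot(name): name is "side" or "top"; returns a dict with "pixels" (384x512x3 uint8, blue, green, red), "range_z" (384x512 float32, mm along the optical axis (not along the pixel's ray), 0 where there is no reading), "camera_matrix" (3x3 intrinsics, pixels), "extrinsics" (4x4, takes a point from camera to world coordinates). Camera axes: x right, y down, z forward; pixel columns grow to the right and rows downward; lengths in mm; the calibration is good to about 2 mm. A picture is of the moment at which its call begins.
A pose or a line that the arm cannot do raises env.MotionError and nothing moves.
- env.sign_off(): hands the job in, once; it reports no verdict.
Trained networks look in the newest picture that a camera, given by its name, has taken for a name from the list of things; names that differ only in an ending like _2 or _b are one class to them, and where a whole thing is asked for, a point or a joint stands for the part that bears it (a point fixed in the world has none). Each returns a list of dicts, best first, with "conf" (0 to 1); they miss things now and then, are a little off and sometimes report something else, mostly with a low value. They report only what shows in the picture. A call takes as long as a camera call. They do not tell look-alikes from the thing itself.
- env.silhouettes(target, camera): "pixels" (384x512 bool, what is visible of it) and "extent" ([left, top, right, bottom] in pixels, round what is visible of it).
- env.landmark_of(target, camera): "pixel" ([column, row] in pixels: a listed point, or the origin of a listed thing).
Readings, each from a call of its own:
- env.get_time_s(): time.
- env.get_q(): joint angles.
- env.get_joint_vel(): joint speeds.
- env.get_joint_torque(): joint torques, N m.
- env.get_tcp_pos(): TCP position.
- env.get_orientation(): TCP orientation.
- env.get_wrist_force(): force on the tool from outside, world axes, zero at the start.
- env.get_wrist_torque(): the same for the moment, N m.
- env.get_grip_width(): finger opening in mm.
Only numpy, scipy, OpenCV 4.12 (cv2) and the standard library are available. Lean on these libraries where they do the work, as an engineer would, in place of code of your own. Each camera call takes 0.05 s, during which the arm holds its last target.

## Working session

There is one attempt and no reset: what is moved stays moved. The work goes in short steps, each a Python script; the robot and the scene stay as the last script left them, time stands still between calls to the robot, and variables do not carry over. Pictures are saved under pics/ and viewed, and the job is handed in when it is done.

```bash
mkdir -p pics; ls; python3 - <<'E'
from cell import env
import cv2,numpy as np,pickle
print(env.get_time_s())
d={}
for n in("top","side"):
    s=env.snapshot(n); cv2.imwrite(f"pics/{n}0.png",s["pixels"]); d[n]=s
    print(n,s["camera_matrix"].tolist(),np.round(s["extrinsics"],3).tolist())
pickle.dump(d,open("s0.pkl","wb"))
for n in("top","side"):
  for t in("wide_1","narrow_1","bucket_a","bottle","beaker"):
    print(n,t,[(np.round(r["pixel"]).tolist(),round(r["conf"],2)) for r in env.landmark_of(t,n)])
    print('   sil',[(r["extent"],round(r["conf"],2)) for r in env.silhouettes(t,n)])
print(env.get_time_s(),env.get_orientation(),env.get_grip_width())
E
```

```text
pics
0.0
top [[351.7522564086654, 0.0, 258.06828484505996], [0.0, 351.7522564086654, 194.56584079383458], [0.0, 0.0, 1.0]] [[0.021, -0.99, 0.141, 366.667], [-1.0, -0.024, -0.018, 57.025], [0.021, -0.141, -0.99, 1185.028], [0.0, 0.0, 0.0, 1.0]]
side [[373.039960869499, 0.0, 258.8982972883419], [0.0, 373.039960869499, 193.27048313357358], [0.0, 0.0, 1.0]] [[0.755, -0.375, 0.538, -31.362], [-0.656, -0.446, 0.609, -586.679], [0.012, -0.813, -0.583, 637.586], [0.0, 0.0, 0.0, 1.0]]
top wide_1 [([383.0, 216.0], 0.68), ([347.0, 226.0], 0.61)]
   sil [([344.3, 217.5, 361.9, 230.8], 0.75), ([381.4, 206.1, 398.1, 222.0], 0.61)]
top narrow_1 [([117.0, 205.0], 0.68), ([144.0, 210.0], 0.62), ([215.0, 221.0], 0.59), ([184.0, 217.0], 0.44), ([191.0, 174.0], 0.34)]
   sil [([178.9, 210.3, 195.3, 218.9], 0.69), ([103.7, 198.5, 124.6, 210.3], 0.69), ([132.8, 200.1, 149.7, 213.8], 0.46)]
top bucket_a [([286.0, 202.0], 0.82), ([258.0, 215.0], 0.64), ([270.0, 174.0], 0.61), ([245.0, 186.0], 0.61), ([351.0, 182.0], 0.48)]
   sil [([276.8, 192.5, 298.6, 209.1], 0.84), ([231.6, 175.7, 251.4, 196.0], 0.74), (
[... 535 characters left out ...]
], 0.65), ([202.0, 193.0], 0.6), ([164.0, 147.0], 0.49)]
   sil [([195.4, 165.1, 206.4, 195.3], 0.79), ([185.8, 153.0, 202.7, 184.9], 0.75), ([157.4, 126.0, 165.6, 150.9], 0.72), ([166.3, 135.6, 178.6, 161.9], 0.62)]
side bucket_a [([284.0, 223.0], 0.97), ([259.0, 190.0], 0.84), ([295.0, 198.0], 0.65), ([240.0, 214.0], 0.62)]
   sil [([244.6, 175.5, 268.7, 197.7], 0.76), ([229.8, 200.4, 256.6, 217.4], 0.76), ([268.3, 205.3, 297.0, 229.1], 0.69), ([281.4, 185.5, 304.2, 205.4], 0.59)]
side bottle [([230.0, 162.0], 0.71)]
   sil [([220.3, 135.3, 241.1, 168.2], 0.97)]
side beaker [([370.0, 254.0], 0.87)]
   sil []
1.1 [1.77969535e-01 9.84035996e-01 5.98664581e-05 1.31106968e-05] 86.7342912528806
```

```bash
python3 - <<'E'
import cv2,pickle
d=pickle.load(open("s0.pkl","rb"))
a=d["top"]["pixels"][140:250,90:420]; cv2.imwrite("pics/topc.png",cv2.resize(a,None,fx=2.4,fy=2.4,interpolation=cv2.INTER_CUBIC))
a=d["side"]["pixels"][110:340,140:420]; cv2.imwrite("pics/sidec.png",cv2.resize(a,None,fx=2.5,fy=2.5,interpolation=cv2.INTER_CUBIC))
E
```

```text
(no output)
```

View pics/topc.png

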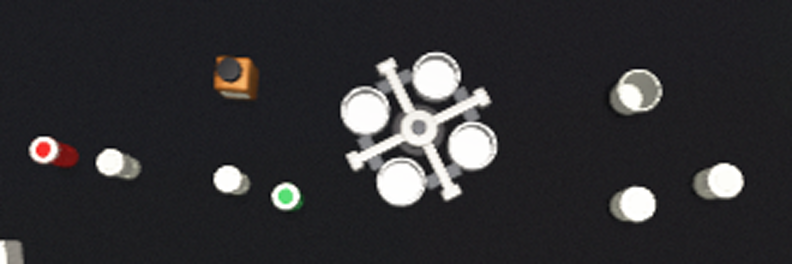

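View pics/sidec.png

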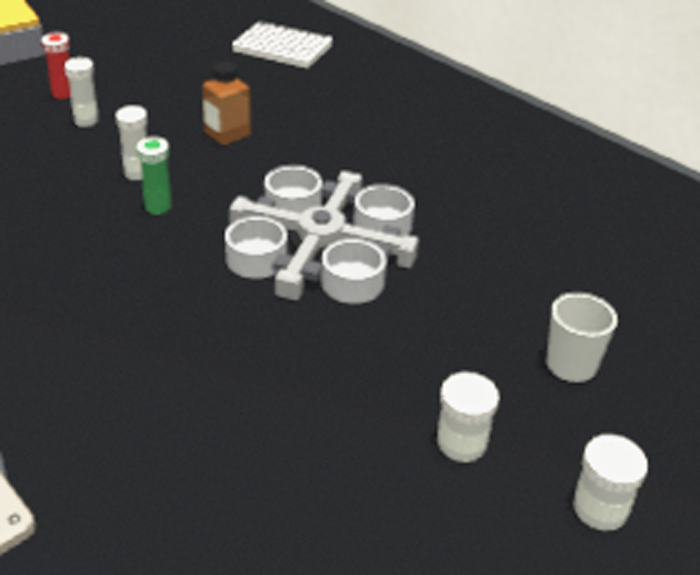

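View pics/top0.png

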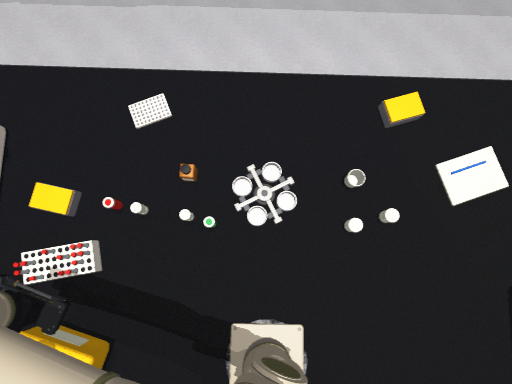

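The top view shows four slim objects in a row. From left to right they are a red-dotted one (109,203), white-lidded ones (138,208) and (185,215), and a green-dotted one (209,222). The two plain white ones are the narrow pots, and the red and green ones are the look-alikes. The two wide pots are at (355,225) and (391,216), with the open beaker at (356,178). The rotor hub is at (264,193). Next I'll measure positions from depth.

```bash
cat > h.py <<'E'
import numpy as np,cv2
def cloud(s):
    z=s["range_z"]; K=s["camera_matrix"]; v,u=np.mgrid[:384,:512]
    p=np.stack([(u-K[0,2])*z/K[0,0],(v-K[1,2])*z/K[1,1],z],-1)
    w=p@s["extrinsics"][:3,:3].T+s["extrinsics"][:3,3]
    w[z==0]=np.nan; return w
def lids(s,c,lo,hi,r=35):
    w=cloud(s).reshape(-1,3)
    m=(np.hypot(w[:,0]-c[0],w[:,1]-c[1])<r)&(w[:,2]>lo)&(w[:,2]<hi)
    q=w[m]
    if len(q)<5:return None
    (cx,cy),(a,b),_=cv2.minAreaRect(q[:,:2].astype(np.float32))
    return np.round([cx,cy,a,b,q[:,2].mean(),q[:,2].max(),len(q)],1)
E
python3 - <<'E'
from h import *; import pickle
d=pickle.load(open("s0.pkl","rb"))
w=cloud(d["top"])
for n,(u,v),h in [("red",(109,203),86),("n1",(137,208),86),("n2",(185,215),86),("green",(209,222),86),("w1",(354,225),64),("w2",(391,216),64),("hub",(264,193),38),("bottle",(186,170),100),("beaker",(356,178),65)]:
    p=w[v,u]; print(n,np.round(p,1))
    for c in("top","side"): print("   ",c,lids(d[c],p,h-6,h+6,30))
for u,v in [(242,186),(271,172),(287,201),(257,216)]:
    p=w[v,u]; print("bucket",np.round(p,1))
    for c in("top","side"): print("   ",c,"rim",lids(d[c],p,31,37,40),"floor",lids(d[c],p,3,9,27))
E
python3 - <<'E'
import cv2,pickle
d=pickle.load(open("s0.pkl","rb"))
a=d["side"]["pixels"][115:205,145:220]; cv2.imwrite("pics/sidec2.png",cv2.resize(a,None,fx=6,fy=6,interpolation=cv2.INTER_CUBIC))
E
```

```text
red [485.5 501.3  85.4]
    top [489.5 503.3  32.1  32.6  86.   91.7 103. ]
    side [485.1 503.9  27.4  30.6  83.3  85.4  39. ]
n1 [471.6 412.4  88.7]
    top [475.  416.1  31.8  32.8  86.3  90.4  97. ]
    side [471.7 416.1  33.8  31.5  83.3  86.   47. ]
n2 [453.4 263.2  86.3]
    top [456.6 263.5  32.3  31.8  86.2  90.7  94. ]
    side [453.9 267.   35.   31.3  83.4  85.8  60. ]
green [433.1 187.4  89.6]
    top [436.4 188.2  31.3  31.7  86.7  91.   96. ]
    side [432.2 191.   31.3  33.6  83.4  86.1  72. ]
w1 [ 435.3 -271.7   66.6]
    top [ 437.3 -277.1   41.9   44.4   64.7   69.4  163. ]
    side [ 436.  -276.    45.6   46.1   62.6   65.2  312. ]
w2 [ 466.7 -391.1   68.1]
    top [ 471.7 -396.    44.2   44.8   64.9   69.8  163. ]
    side [ 468.9 -394.4   45.    46.    62.9   65.7  380. ]
hub [535.1  16.7  42.5]
    top [536.2  14.4  48.9  48.8  35.2  43.5 114. ]
    side [534.7  13.6  36.4  25.9  35.3  39.4  41. ]
bottle [593.2 264.4 101.3]
    top [598.6 266.5  29.8  28.4 100.3 104.5  82. ]
    side [595.6 267.2  31.7  28.9  97.4 100.5  44. ]
beaker [ 600.8 -300.2    2.6]
   
[... 375 characters left out ...]
   7.2]
    top rim [611.7  -7.3  62.2  63.7  34.1  36.9  60. ] floor [613.6  -7.1  49.4  48.3   6.3   9.  149. ]
    side rim [609.3  -5.4  62.8  62.8  32.4  34.1  57. ] floor [625.6   5.6  17.6  37.4   5.2   7.6  39. ]
bucket [515.4 -63.2   3.1]
    top rim [515.  -60.   60.4  59.9  34.3  36.8  50. ] floor [516.4 -62.8  51.2  47.5   6.3   8.9 151. ]
    side rim [512.6 -58.1  64.3  62.3  32.6  34.8  71. ] floor [522.5 -64.7  53.2  37.7   5.1   8.9  58. ]
bucket [461.8  37.5   6.9]
    top rim [461.5  36.3  62.4  62.4  34.1  37.   57. ] floor [462.6  37.6  50.5  50.3   6.3   9.  159. ]
    side rim [459.9  39.5  63.9  61.4  32.3  34.3  63. ] floor [470.5  38.1  51.3  33.2   4.7   7.3  43. ]
```

View pics/sidec2.png

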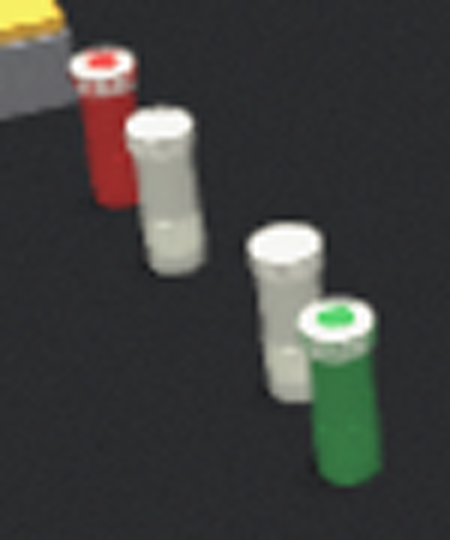

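```bash
cat >> h.py <<'E'
P=dict(n1=(473.4,416.),n2=(455.3,265.2),w1=(436.7,-276.5),w2=(470.3,-395.2))
B=dict(a=(558.5,89.5),b=(610.5,-6.3),c=(514,-59.3),d=(460.8,38))
def Q(phi): return [float(np.cos(phi/2)),float(np.sin(phi/2)),0.,0.]
E
python3 - <<'E'
from cell import env
from h import *
print(env.get_q())
for phi in (-np.pi/2,np.pi/2,np.pi*.4,2.0,2.4,2.78,):
    print(phi)
    for k,(x,y) in {**P,**B}.items():
        r=[env.inverse_kinematics([x,y,z],Q(phi)) for z in (45,200)]
        print("  ",k,[None if a is None else np.round(a,2).tolist() for a in r])
E
```

```text
[-1.23557237  0.3321814  -0.06467439  1.46007468  0.0216176   1.34990947
 -0.08850372]
-1.5707963267948966
   n1 [[-0.65, 0.51, -0.18, 1.63, 0.1, 1.01, 2.27], [-0.68, 0.36, -0.15, 1.48, 0.05, 1.3, 2.31]]
   n2 [[-0.58, 0.31, -0.04, 1.91, 0.02, 0.92, 2.51], [-0.64, 0.14, 0.03, 1.76, -0.0, 1.24, 2.53]]
   w1 [[-0.47, 0.56, 1.17, 1.98, -0.62, 1.01, -2.14], [-0.57, 0.19, 1.17, 1.83, -0.19, 1.24, -2.48]]
   w2 [[-0.18, 0.81, 1.15, 1.72, -0.81, 1.16, -1.93], [-0.2, 0.56, 1.16, 1.58, -0.52, 1.35, -2.12]]
   a [[0.69, 0.77, -1.25, 1.77, 0.79, 1.2, 2.36], [0.71, 0.5, -1.24, 1.62, 0.48, 1.37, 2.56]]
   b [[0.8, 0.87, -1.25, 1.65, 0.86, 1.28, 2.52], [0.85, 0.74, -1.39, 1.5, 0.73, 1.51, 2.6]]
   c [[-0.92, 0.57, 1.17, 1.98, -0.62, 1.01, -2.59], None]
   d [[0.9, 0.47, -1.23, 2.03, 0.53, 1.01, 2.55], None]
1.5707963267948966
   n1 [[-0.96, 0.51, 0.22, 1.65, -0.13, 1.0, -0.7], [-0.98, 0.36, 0.24, 1.5, -0.09, 1.29, -0.73]]
   n2 [[-0.88, 0.31, 0.3, 1.93, -0.12, 0.92, -0.52], [-0.9, 0.13, 0.31, 1.78, -0.04, 1.24, -0.58]]
   w1 [[-0.31, 0.42, 0.92, 1.98, -0.41, 0.94, 0.82], [-0.38, 0.14, 0.95, 1.83, 
[... 2954 characters left out ...]
, -0.03, 1.29, 0.44]]
   n2 [[-0.76, 0.31, 0.16, 1.92, -0.06, 0.92, 0.65], [-0.76, 0.13, 0.16, 1.77, -0.02, 1.24, 0.61]]
   w1 [[-0.29, 0.41, 0.91, 1.98, -0.4, 0.94, 2.02], [0.54, 0.12, -0.06, 1.78, 0.01, 1.24, 1.68]]
   w2 [[-0.05, 0.65, 0.91, 1.72, -0.58, 1.06, 2.26], [0.68, 0.33, -0.06, 1.53, 0.02, 1.28, 1.82]]
   a [[-0.56, 0.4, 0.38, 1.83, -0.18, 0.95, 1.11], [-0.6, 0.22, 0.42, 1.69, -0.1, 1.25, 1.05]]
   b [[-0.46, 0.51, 0.5, 1.72, -0.28, 0.99, 1.36], [-0.51, 0.35, 0.56, 1.57, -0.19, 1.28, 1.29]]
   c [[-0.57, 0.34, 0.68, 1.97, -0.27, 0.92, 1.46], [-0.65, 0.12, 0.73, 1.82, -0.09, 1.23, 1.32]]
   d [[-0.64, 0.19, 0.5, 2.1, -0.12, 0.88, 1.13], [-0.69, -0.03, 0.5, 1.94, 0.02, 1.23, 1.02]]
```

The constant orientation with the jaws along x (phi = π/2) reaches every pose and keeps the fingers clear of the red and green look-alikes. I'll start with the plain white narrow pot at (185,215). The enlarged crop confirmed it has no green or red body.

```bash
cat >> h.py <<'E'
def pick(env,k):
    x,y=P[k]; g=79 if k[0]=='n' else 57; t=g-11
    q=Q(np.pi/2); o=75 if k[0]=='n' else 84
    env.move_ptp([x,y,200],q); env.grip(o)
    hit=env.line_to([x,y,t],feed=120,stop_force=8)
    f=env.get_wrist_force()
    env.grip(20); w=env.get_grip_width()
    env.line_to([x,y,t+25],feed=80); w2=env.get_grip_width()
    print(k,"hit",hit,np.round(f,1),"w",round(w,1),round(w2,1),"F",np.round(env.get_wrist_force(),1),"t",env.get_time_s())
    return t
def place(env,k,b):
    t=(79 if k[0]=='n' else 57)-11; x,y=B[b]
    p=env.get_tcp_pos(); env.line_to([p[0],p[1],t+110],feed=200)
    env.line_to([x,y,t+110],feed=250)
    print("over",b,"w",round(env.get_grip_width(),1))
    env.line_to([x,y,t+14],feed=150)
    hit=env.line_to([x,y,t+3],feed=25,stop_force=4)
    print("hit",hit,np.round(env.get_tcp_pos(),1),"expected z",t+6,np.round(env.get_wrist_force(),1))
    env.grip(62 if k[0]=='n' else 72)
    env.line_to([x,y,t+110],feed=200)
    print("w",round(env.get_grip_width(),1),"t",env.get_time_s())
E
python3 - <<'E'
from cell import env
from h import *
pick(env,"n2")
s=env.snapshot("side"); cv2.imwrite("pics/s1.png",cv2.resize(s["pixels"][90:260,130:330],None,fx=3,fy=3))
E
```

```text
n2 hit False [-0.2  0.4  0.2] w 32.8 32.9 F [ 0.1  0.4 -0.7] t 5.65
```

View pics/s1.png

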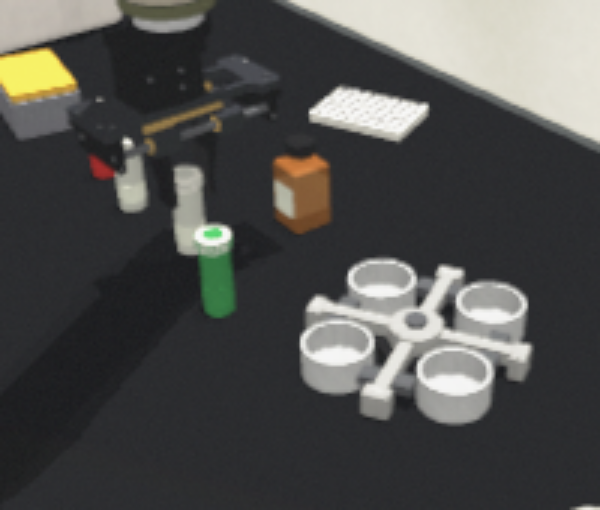

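The white pot hangs upright in the jaws (crop 188,205), and the green look-alike hasn't moved. Next I place it in bucket d.

```bash
python3 - <<'E'
from cell import env
from h import *
place(env,"n2","d")
s=env.snapshot("side"); cv2.imwrite("pics/s2.png",cv2.resize(s["pixels"][90:260,130:330],None,fx=3,fy=3))
E
```

```text
over d w 32.9
hit True [461.7  38.2  73.8] expected z 74 [0.9 0.2 3. ]
w 61.7 t 9.9917
```

View pics/s2.png

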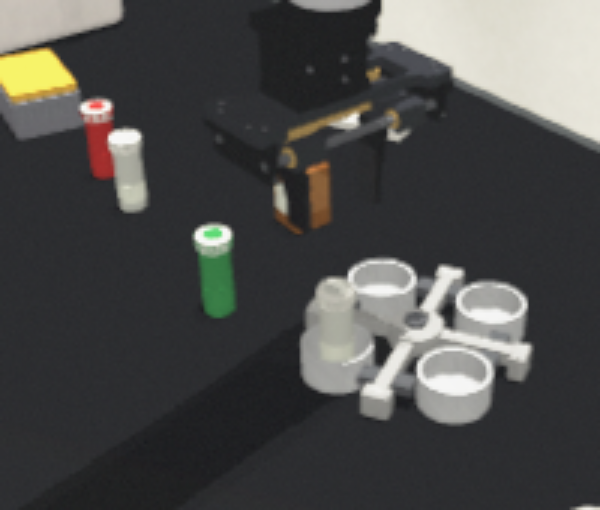

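Pot n2 stands upright in bucket d (crop 336,320), and the contact height matched the floor (73.8 mm against 74). The next narrow pot is the plain white one at top pixel (138,208), beside the red one at (109,203). The crop above shows it white-bodied. It goes in bucket b, directly opposite d.

```bash
python3 - <<'E'
from cell import env
from h import *
pick(env,"n1")
if env.get_grip_width()>28: 
    place(env,"n1","b")
s=env.snapshot("side"); cv2.imwrite("pics/s3.png",cv2.resize(s["pixels"][90:260,130:330],None,fx=3,fy=3))
E
```

```text
n1 hit False [ 0.3  0.1 -0.1] w 32.9 32.6 F [ 1.   0.3 -1.5] t 14.5417
over b w 32.8
hit True [611.3  -6.2  73.8] expected z 74 [1.6 0.  3.1]
w 62.2 t 19.7
```

View pics/s3.png

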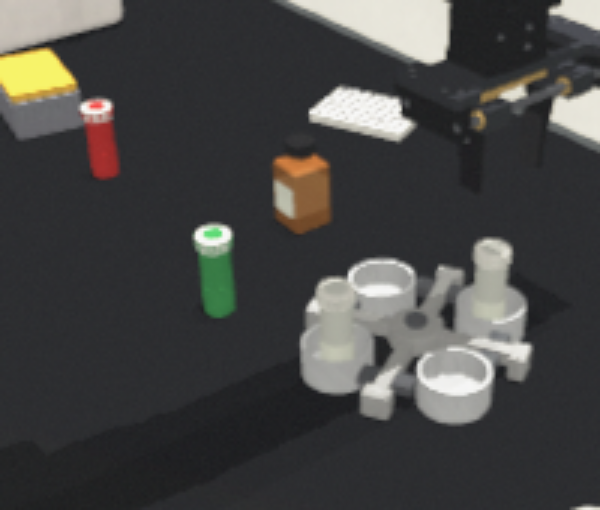

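Both narrow pots stand opposite each other (crop 336,320 and 492,275). Now the wide pots, at side pixels (328,275) and (383,305). Both have lids, unlike the beaker at (370,240).

```bash
python3 - <<'E'
from cell import env
from h import *
pick(env,"w2")
if env.get_grip_width()>38: 
    place(env,"w2","a")
s=env.snapshot("side"); cv2.imwrite("pics/s4.png",cv2.resize(s["pixels"][110:340,140:420],None,fx=2.5,fy=2.5))
E
```

```text
w2 hit False [ 0.9 -0.7  0.2] w 44.7 44.8 F [ 0.1 -0.2 -1.5] t 24.6417
over a w 44.9
hit True [559.3  89.7  51.7] expected z 52 [0.9 0.7 1.9]
w 71.8 t 29.975
```

View pics/s4.png

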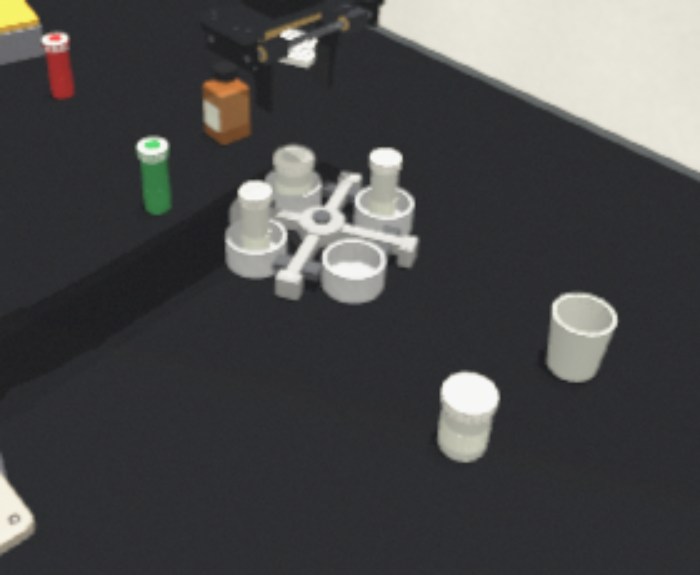

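Three pots are seated: wide at crop (294,180), narrow at (255,220) and (385,190). The last wide pot is at crop (467,415), and the free bucket is at (353,270).

```bash
python3 - <<'E'
from cell import env
from h import *
pick(env,"w1")
if env.get_grip_width()>38: 
    place(env,"w1","c")
env.move_ptp([470,-330,260],Q(np.pi/2))
import pickle
S=env.snapshot("side"); cv2.imwrite("pics/s5.png",cv2.resize(S["pixels"][110:340,140:420],None,fx=2.5,fy=2.5))
T=env.snapshot("top"); cv2.imwrite("pics/t5.png",cv2.resize(T["pixels"][140:250,90:420],None,fx=2.4,fy=2.4))
for n,b,h in (("n2","d",92),("n1","b",92),("w2","a",70),("w1","c",70)):
    print(n,b,B[b],"top",lids(T,B[b],h-6,h+7,35),"side",lids(S,B[b],h-6,h+6,35))
print("bottle",lids(T,(597,266),94,106,30),lids(S,(597,266),94,106,30))
print("beaker",lids(T,(600,-299),59,71,40),lids(S,(600,-299),59,71,40))
for c in((489,503),(436,188)): print("lookalike",lids(T,c,80,92,30),lids(S,c,80,92,30))
print(env.get_time_s(),np.abs(env.get_joint_vel()).max())
E
```

```text
w1 hit False [-0.5 -0.4 -0.4] w 44.8 44.7 F [ 0.6 -0.9 -1.2] t 34.6667
over c w 44.7
hit True [514.8 -59.1  51.8] expected z 52 [ 1.2 -0.5  2. ]
w 72.2 t 38.95
n2 d (460.8, 38) top [462.8  37.6  31.2  31.1  92.4  97.9  90. ] side [459.4  39.8  32.6  31.3  89.8  93.4  92. ]
n1 b (610.5, -6.3) top [611.7  -5.   31.1  32.8  92.5  96.9  93. ] side [609.4  -2.5  33.6  30.1  90.1  93.3  77. ]
w2 a (558.5, 89.5) top [560.   87.4  43.4  41.7  70.6  75.  156. ] side [557.1  91.5  44.9  42.7  68.   70.5 126. ]
w1 c (514, -59.3) top [515.2 -60.9  42.4  42.5  70.5  75.4 160. ] side [512.1 -58.2  46.1  43.3  68.3  71.8 170. ]
bottle [598.1 266.1  29.1  28.3 100.6 104.5  82. ] [594.3 267.   29.6  29.5  97.3 101.4  45. ]
beaker [ 594.  -289.9   55.4   41.2   65.    68.8   46. ] [ 594.3 -288.3   57.8   35.6   62.4   66.    90. ]
lookalike [488.  503.9  32.7  31.8  86.1  91.1 100. ] [483.7 504.3  31.4  32.4  82.9  84.7  39. ]
lookalike [436.4 188.1  31.7  31.2  86.5  91.6  97. ] [433.2 189.8  31.1  35.   83.4  85.9  68. ]
40.175 0.005390202539103606
```

View pics/s5.png

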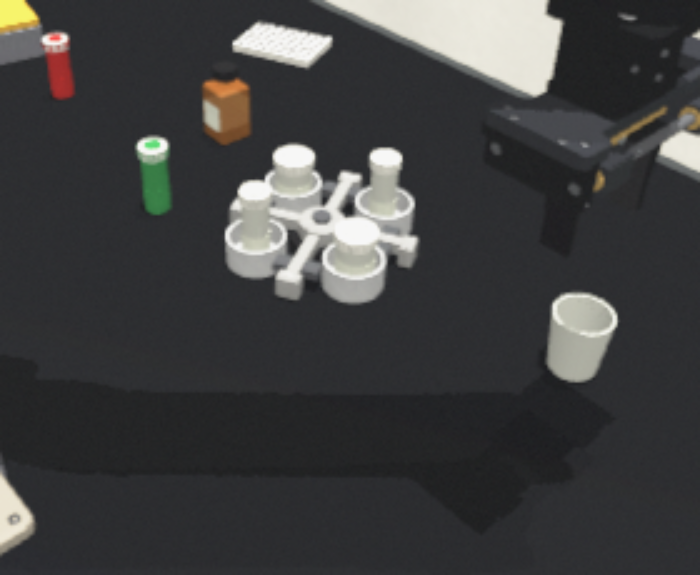

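View pics/t5.png

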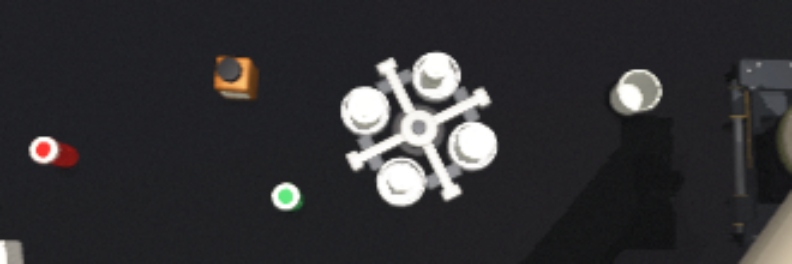

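All four lids sit at the seated heights. The beaker reading differs from the first one, but I used a different window this time. I'll redo it like for like before handing in.

```bash
python3 - <<'E'
from cell import env
from h import *; import pickle
d=pickle.load(open("s0.pkl","rb"))
for c in("top","side"):
    s=env.snapshot(c); print(c,lids(d[c],(596,-291),59,71,40),lids(s,(596,-291),59,71,40))
env.sign_off(); print(env.get_time_s())
E
```

```text
top [ 592.1 -283.    54.1   55.9   64.2   69.9   68. ] [ 592.1 -283.    53.8   56.5   64.3   69.6   63. ]
side [ 589.3 -280.4   57.3   54.1   62.6   66.1  134. ] [ 589.5 -280.6   56.8   55.1   62.5   66.5  135. ]
the job is handed in; nothing more can be done
the job is handed in; nothing more can be done
```

The rotor is loaded and the job is handed in, at about 40 s on the robot's clock. The narrow pots are opposite each other in buckets d and b, and the wide pots are opposite each other in a and c. These bucket letters are my own labels for the measured positions, with the opposite pairs taken from those positions.

**Seating:** Each pot touched down within 0.3 mm of the expected floor height. Afterwards the lid tops measured about 91 mm (narrow) and 69 mm (wide), where 92 and 70 were expected. The lids are within about 4 mm of the bucket axes. The final pictures show all four upright, with the gripper well clear.

**Left alone:** The bottle and the red and green look-alikes are where they stood, within camera noise. My first beaker reading seemed to disagree by about 10 mm, but I had used a different measuring window. Repeated like for like, it agreed to 0.2 mm, so the beaker did not move.

**Camera disagreement:** The two cameras differ by 2–4 mm, so I averaged them. No check failed.

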